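Change the flux syringe in the dosing pump and sort out the spent ones

TASK

Change the flux syringe in the dosing pump: lay the spent syringe from its cradle, and the other spent one from the blue mat (plunger pushed home), flat and side by side in the grey tray. Then lay the full syringe (plunger right out) in the cradle, slide it forward until its collar is against the front stop, without pressing its plunger in, and swing the red clamp lever fully down over it. Leave the part-used syringe (plunger half-way) on the mat for hand work, and everything else where it is.

Things in the scene. Friction and masses are not known exactly. Their poses are not given: they have to be found in the camera images.
- syringe_a_mid (a point): One of four look-alike syringes: amber barrel 110 mm long, 26 mm across (grip here), white plunger, collar and nozzle; 70 g. Point: on the axis, mid-barrel; x to the nozzle, z up. It lies level on collar and finger flange, axis 14 mm above its support (on the mat 16 mm above the desk), and does not roll. Starts on the blue mat, three lying there about 85 mm apart.
- syringe_a_nozzle (a point): Tip of syringe_a's nozzle, on the axis. All four alike, along x from mid-barrel: nozzle tip +77 mm (8 to 10 mm thick); hexagonal collar +49 to +59 mm (28 mm across flats); flange -55 to -51 mm (44 mm wide, 28 mm high); thumb plate (26 mm across), its back at -69 mm less the plunger reading.
- syringe_b_mid (a point): Another such syringe, same size, point and axes. Starts on the blue mat.
- syringe_c_mid (a point): Another such syringe, same size, point and axes. Starts on the blue mat.
- syringe_d_mid (a point): Another such syringe, same size, point and axes. Starts in the pump's cradle, axis 49 mm above the desk, lifts straight up.
- syringe_a_plunger (a joint): How far that syringe's plunger is drawn out, m: 0 to 0.004 pushed home (spent), 0.021 to 0.028 half-way (part used), 0.045 to 0.052 right out (full); limit 0.054. It stays where it is left, but slides if the thumb plate is pushed or pulled with more than about 1.5 N.
- syringe_b_plunger (a joint): The same plunger reading for syringe_b.
- syringe_c_plunger (a joint): The same plunger reading for syringe_c.
- syringe_d_plunger (a joint): The same plunger reading for syringe_d.
- pump: Dosing pump, fixed, 294 x 110 mm; origin under its middle, x to the nozzle end, y away from the robot. Syringe axis 49 mm up, over the centre line. V-blocks at x = 31 and 106 mm (12 mm long, 42 mm wide, tops 3 mm below the axis) carry and centre the barrel; between them free down to the base, 15 mm up. Rear: pusher block to x = -65 mm, 62 mm high; white housing behind, 96 mm high.
- pump_seat (a point): Where mid-barrel lies when a syringe is home: 75 mm ahead of the pump's origin, 49 mm up; axes as the pump's. The front stop's face is 59 mm ahead of it: a plate 12 mm thick, 61 mm high, with a 14 mm notch, open above, for the nozzle. A syringe laid in up to 10 mm short slides forward on the V-blocks until its collar meets the stop.
- clamp_hinge (a point): Hinge of the red clamp lever, 55 mm ahead of the seat, 44 mm to its -y side (towards the robot), 69.5 mm above the desk; axes as the pump's, hinge line along x. Ears within 18 mm along x, tops 5.5 mm above it. The pump's base ends 11 mm beyond it in -y.
- clamp_handle (a point): Middle of the black round handle (16 mm diameter, 34 mm long along the pump's x) at the lever's free end, 76 mm from the hinge; with the lever open it stands up to 154 mm above the desk. The red lever is a flat bar 24 mm wide (along x), 10 mm thick.
- clamp_lever (a joint): Angle of the clamp lever, rad: 0 = down, level across the syringe's collar, handle on the side away from the robot; 1.57 = upright, growing towards the robot; limit 1.85. Starts open. It stays where it is left and takes about 1 to 2 N at the handle. It comes down fully only if the syringe is down in the V-blocks.
- tray_floor (a point): Middle of the inner floor of the open grey tray, fixed, 4 mm above the desk. Inside 168 mm along its x, 192 mm along its y; walls 4 mm thick, top 26 mm above the desk. Two spent syringes fit side by side along its y, e.g. 38 mm either side of the middle.
- flask: Green solvent flask, 56 mm across, 108 mm tall, behind the pump; origin under its middle. A bystander, loose.
- jar: Teal jar with ribbed lid, 55 mm across, 58 mm tall, behind the pump; origin under its middle. A bystander, loose.
- timer: Grey countdown timer, 42 x 62 x 17 mm, behind the mat; origin under its middle. A bystander, loose.
- bare_phone: Stripped phone chassis, 62 x 135 x 10 mm, lying in front of the pump; origin under its middle. A bystander, loose.
Mind the look-alikes: they are no part of the job. Leave any black look-alike of the part that bears syringe_a_mid alone.

How it is judged:
On the way, in this order (a step that is already met when the one before it is completed fails the run):
1. the spent syringe from the pump lies flat in the tray (x of syringe_d_mid in the frame of tray_floor between -0.08 and 0.08 m and y of syringe_d_mid in the frame of tray_floor between -0.09 and 0.09 m and z of syringe_d_mid in the frame of tray_floor between 0.004 and 0.024 m and angle between syringe_d_mid's own x axis and vertical between 1.44 and 1.7 rad), for 0.2 s.
2. the full syringe lies in the cradle, collar against the front stop (x of syringe_a_mid in the frame of pump_seat between -0.004 and 0.004 m and y of syringe_a_mid in the frame of pump_seat between -0.004 and 0.004 m and z of syringe_a_mid in the frame of pump_seat between -0.004 and 0.004 m and angle between the x axis of syringe_a_mid and the x axis of pump_seat, either way round below 0.06 rad and x of syringe_a_nozzle in the frame of pump_seat above 0.05 m), for 0.2 s.
3. the clamp lever is down over it (all of step 2 and value of joint clamp_lever below 0.12 rad), for 0.2 s.
At the end, for the whole second after the job is handed in: Both spent syringes lie flat (within 7 degrees) on the tray's floor; the full one lies in the V-blocks, collar within 4 mm of the stop, nozzle forward, axis within 4 mm and 3.4 degrees of the pump's, plunger still out over 36 mm; the clamp lever is down within 0.12 rad; the rest is where it was (all of step 1 and all of step 3 and x of syringe_c_mid in the frame of tray_floor between -0.08 and 0.08 m and y of syringe_c_mid in the frame of tray_floor between -0.09 and 0.09 m and z of syringe_c_mid in the frame of tray_floor between 0.004 and 0.024 m and angle between syringe_c_mid's own x axis and vertical between 1.44 and 1.7 rad and value of joint syringe_a_plunger above 0.036 m); the robot touches nothing.
It fails at once if the full syringe's plunger is pressed in (below 36 mm) (value of joint syringe_a_plunger below 0.036 m).
It fails at once if the part-used syringe is moved by more than 25 mm or its plunger goes below 14 mm (distance of syringe_b_mid from where it was at the start of the episode above 0.025 m or value of joint syringe_b_plunger below 0.014 m).
It fails at once if a bystander (flask, jar, timer, bare phone) is moved by more than 25 mm (distance of any of flask, jar, timer, bare_phone from where it was at the start of the episode above 0.025 m).
It also fails if it takes over 72 s, if anything falls off the work surface, if the arm or the gripper's body presses on something with over 40 N, if the wrist force passes 120 N, or if a joint passes its speed limit or range.

ROBOT

A 6-joint arm with a two-finger parallel gripper is mounted at the origin on a cart in front of the work surface, level with it; the furniture and walls round the work are solid. World frame = base frame: x ahead of the robot, y to its left, z up, the work surface at z = 0. Lengths are in m, angles in rad, forces in N, time in s.
With the tool pointing down it reaches from about 0.35 to 0.85 m from the base axis. Payload 8.1 kg.
Tool frame: the origin (TCP) lies midway between the tips of the shut fingers; the grasp point (between the pads) lies 19 mm behind it (robot.grip_point_offset is the distance from the TCP to the grasp point, in m); z points along the fingers, y is the line along which they close (so a half turn about z gives the same grasp; the last joint's range is limited). The gripper opens to 93 mm and grips with 3 to 60 N. Pads are 15 mm wide; open, the fingers measure 128 mm over their backs; the gripper's body (75 mm by 188 mm) begins 65 mm behind the grasp point.
Start: joints at [1.077, 0.13, 1.488, -0, 1.523, -0.085], TCP at [0.238, 0.551, 0.219] pointing down, gripper open.
Joint ranges: [-2.96, 2.96], [-0.89, 2.26], [0.02, 2.5], [-1.34, 4.48], [0, 2.73], [-2.66, 2.66]. Speed limits (rad/s): [2.39, 2.39, 2.79, 3.14, 3.14, 3.14].

INTERFACE

Orientations are given as a rotation vector (axis times angle).
In Python, from plant import robot, read_camera, job gives the robot as it stands.
- The arm moves only by the shell command python3 -m inch 'ROWS' [FORCE]. ROWS is JSON, one flat list of numbers, 5 for each row, row after row: the shift along the world's x, y, z in mm, then the turn about the world's z in degrees, then the opening in per cent of the stroke, from 0 (shut) to 100 (fully open). In form: [dx, dy, dz, yaw, hand, dx, dy, dz, yaw, hand, ...]. A call has 1 to 10 rows; each row is the pose to reach, as a shift and turn from the pose commanded when the call began; what a row does not reach only later rows make up. A row lasts 1/12 s, in which the tool goes at most 41.7 mm and 7.16 degrees, less where a joint would pass 70% of its speed; a pose out of reach is approached as far as the arm can. A call with a gripper value outside its range is refused whole. The fingers move at their own pace and stop on an object; FORCE is the grip in N (left out, the last holds). Time passes only in rows, so rows that repeat a pose let the fingers close. It gives the time, the measured TCP pose, the force, the opening and the grip force at its end, in the units of the state.
- robot.read_state(): the state, without advancing time (a new reading comes with each control period).
- read_camera(name): name is "side" or "top"; returns a dict with "image" (384x512x3 uint8, blue, green, red), "K" (3x3 intrinsics, pixels), "extrinsics" (4x4, takes a point from world to camera coordinates). Camera axes: x right, y down, z forward; pixel columns grow to the right and rows downward; lengths in m; the calibration is good to about 2 mm. A picture is of the moment at which its call begins. There is no depth.
- job.close_job(): hands the job in; it is judged then, once.
The state is a dict: "t": time; "q": joint angles; "dq": joint speeds; "joint_torque": joint torques, N m; "tool_pos": TCP position; "orientation": TCP orientation; "force": force on the tool from outside, world axes, zero at the start; "wrist_torque": the same for the moment, N m; "opening": finger opening in m; "gripper_force": force on a finger pad.
Only numpy, scipy, OpenCV 4.12 (cv2) and the standard library are available. Lean on these libraries where they do the work, as an engineer would, in place of code of your own. Each camera call takes 0.05 s, during which the arm holds its last target. There are 200 camera calls.

## Working session

There is one attempt and no reset: what is moved stays moved. The work goes in short steps, Python scripts to look and compute and a shell command to move; the robot and the scene stay as the last step left them, time stands still between calls to the robot, and variables do not carry over. Pictures are saved under pics/ and viewed, at most 10 in all, crops included, and the job is handed in when it is done.

```bash
mkdir -p pics; ls; cat > h.py <<'E'
import numpy as np, cv2
from plant import robot, read_camera, job
def ray(cam,u,v,z):
    K=np.array(cam["K"]);E=np.array(cam["extrinsics"]);R=E[:3,:3];t=E[:3,3]
    c=-R.T@t; d=R.T@np.linalg.inv(K)@np.array([u,v,1.]); s=(z-c[2])/d[2]
    return c+s*d
def proj(cam,p):
    K=np.array(cam["K"]);E=np.array(cam["extrinsics"]);q=K@(E[:3,:3]@np.array(p)+E[:3,3]);return q[:2]/q[2]
E
python3 - <<'E'
from h import *
import pickle
for n in("top","side"):
    c=read_camera(n);pickle.dump(c,open(n+"0.pkl","wb"))
    print(n,np.array(c["K"]).round(1).tolist(),np.array(c["extrinsics"]).round(3).tolist())
    cv2.imwrite(f"pics/{n}0.png",cv2.resize(c["image"],(800,600),interpolation=cv2.INTER_CUBIC))
print(robot.read_state())
E
```

```text
pics
top [[500.0, 0.0, 249.9], [0.0, 500.0, 194.9], [0.0, 0.0, 1.0]] [[-0.065, -0.998, -0.001, -0.018], [-0.973, 0.064, -0.223, 0.553], [0.222, -0.013, -0.975, 1.484], [0.0, 0.0, 0.0, 1.0]]
side [[462.3, 0.0, 252.0], [0.0, 462.3, 189.3], [0.0, 0.0, 1.0]] [[0.998, -0.061, -0.002, -0.515], [-0.03, -0.452, -0.891, 0.047], [0.053, 0.89, -0.453, 1.703], [0.0, 0.0, 0.0, 1.0]]
{'t': 0.1, 'q': array([ 1.07659948e+00,  1.31093246e-01,  1.48917987e+00,  2.18161777e-05,
        1.52304305e+00, -8.53985108e-02]), 'dq': array([-7.88790299e-04, -9.60098170e-05, -1.83133058e-03, -6.89146016e-04,
        3.50815060e-04, -1.27734254e-03]), 'joint_torque': array([ 1.06465559e-03, -5.61337674e+01, -4.93100488e+01,  7.71075231e-02,
        2.90568452e-02, -6.20157425e-05]), 'tool_pos': array([0.23822057, 0.55009925, 0.21768262]), 'orientation': array([-6.37574146e-01, -3.07569040e+00,  2.58420648e-03]), 'force': array([-0.94446595, -0.11685902, -0.1115222 ]), 'wrist_torque': array([-0.01922836, -0.04541964, -0.02522208]), 'gripper_force': 0.0, 'opening': 0.09324812322781222}
```

View pics/top0.png

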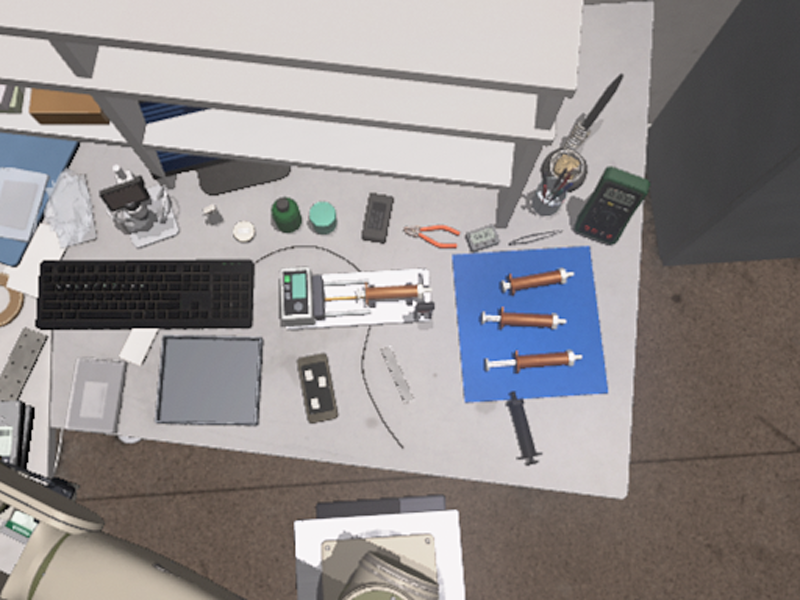

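View pics/side0.png

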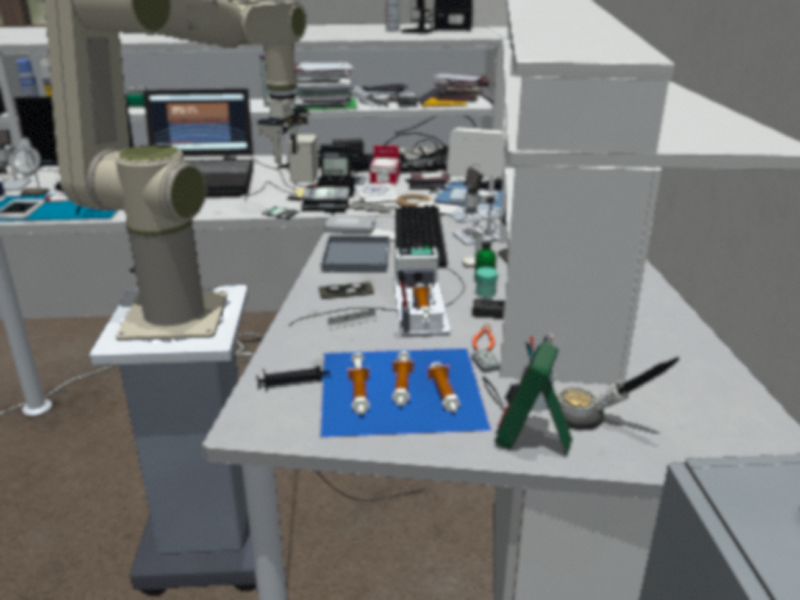

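Candidates (top view, 800-px scale): mat syringes at (537,280) with short plunger = spent (c), (530,320) half-way = part used (b), (545,360) long plunger = full (a). The cradle holds (392,292) = d, and the black look-alike at (522,430) is to be left. The tray is at (210,380); the pale translucent tray at (95,395) is a different one. I'll check the choice in a close crop.

```bash
python3 - <<'E'
from h import *
import pickle
c=pickle.load(open("top0.pkl","rb"));I=c["image"]
def crop(u0,v0,w,h,s):
    a=cv2.resize(I[v0:v0+h,u0:u0+w],None,fx=s,fy=s,interpolation=cv2.INTER_CUBIC)
    for u in range((u0+9)//10*10,u0+w,10):
        cv2.line(a,((u-u0)*s,0),((u-u0)*s,6 if u%50 else 14),(0,255,255),1)
        if u%20==0:cv2.putText(a,str(u),((u-u0)*s+2,14),0,.35,(0,255,255))
    for v in range((v0+9)//10*10,v0+h,10):
        cv2.line(a,(0,(v-v0)*s),(6,(v-v0)*s),(0,255,255),1);cv2.putText(a,str(v),(8,(v-v0)*s+4),0,.35,(0,255,255))
    return a
A=crop(172,165,114,50,7);B=crop(295,162,84,80,7)[:,:588]
cv2.imwrite("pics/pump.png",A);cv2.imwrite("pics/mat.png",B)
E
```

```text
(no output)
```

View pics/pump.png

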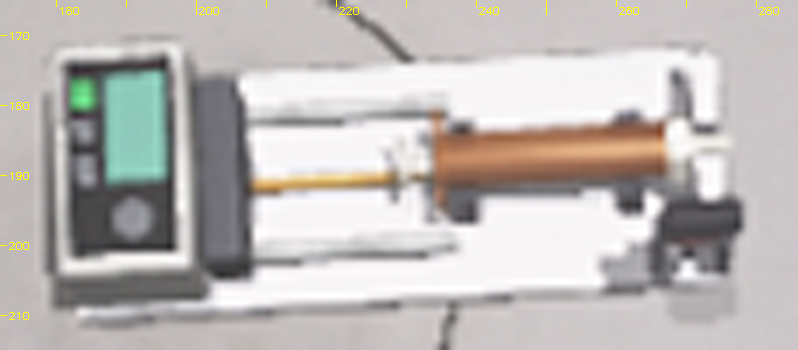

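View pics/mat.png

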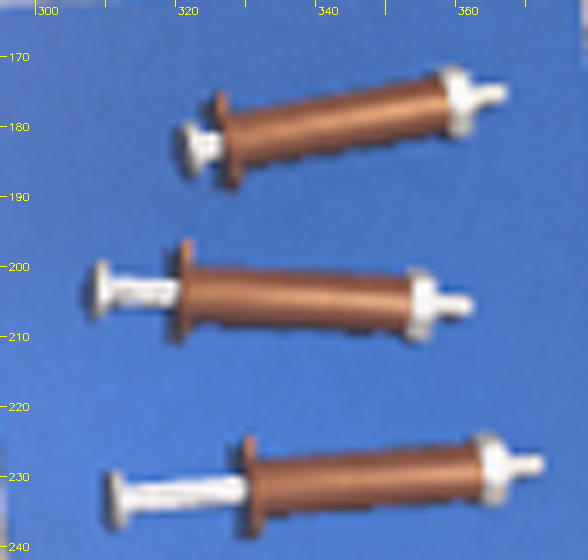

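The crop confirms the choice: the top syringe (flange 228,140; tip 506,93) is pushed home, the middle one is half-way, and the bottom one (flange 252,487; tip 543,464) is right out. In the pump, d's tip is at (731,143). Next, measure.

```bash
cat >> h.py <<'E'
def px(P,u0,v0,s=7): return (P[0]/s+u0-.5+.5/s, P[1]/s+v0-.5+.5/s)
def ambers(c,zf):
    I=c["image"];H=cv2.cvtColor(I,cv2.COLOR_BGR2HSV)
    m=cv2.inRange(H,(3,90,60),(16,255,255));n,l,s,ce=cv2.connectedComponentsWithStats(m)
    return [(s[i][4],ce[i],np.argwhere(l==i)[:,::-1]) for i in range(1,n) if s[i][4]>100]
E
python3 - <<'E'
from h import *
import pickle
c=pickle.load(open("top0.pkl","rb"));s=pickle.load(open("side0.pkl","rb"))
for a,ce,pts in ambers(c,0):
    if not(200<ce[0]<400 and 150<ce[1]<260): continue
    z=.049 if ce[0]<290 else .016
    P=np.array([ray(c,u,v,z)[:2] for u,v in pts]);m=P.mean(0);w,V=np.linalg.eigh(np.cov(P.T));d=V[:,1]*np.sign(-V[1,1])
    t=(P-m)@d;print("amber",a,ce.round(1),m.round(4),"len",np.ptp(t).round(3),"dirdeg",np.degrees(np.arctan2(d[1],d[0])).round(2),"mid",(m+.003*d).round(4))
for n,F,N,o,z in(("c",(228,141),(507,93),(295,162),.016),("b",(187,291),(472,305),(295,162),.016),("a",(252,487),(543,464),(295,162),.016),("d",(438,160),(731,143),(172,165),.049)):
    f=ray(c,*px(F,*o),z)[:2];k=ray(c,*px(N,*o),z)[:2];L=np.linalg.norm(k-f);d=(k-f)/L
    print(n,"L",L.round(4),"dir",np.degrees(np.arctan2(d[1],d[0])).round(2),"mid from both",((f+53e-3*d+k-77e-3*d)/2).round(4), "side px",(proj(s,[*f,z])*1.5625).round(),(proj(s,[*k,z])*1.5625).round())
q=800/512
for n,(u,v),z in(("trayTL",(163,337),.026),("TR",(263,337),.026),("BR",(259,424),.026),("BL",(158,422),.026),("shelf edge lower",(330,185),.3),("lens",(435,275),0)):
    print(n,ray(c,u/q,v/q,z).round(3))
# pump base corners at z=.015 (crop px)
for P in((242,72),(715,52),(210,310),(735,283)): print("base",P,ray(c,*px(P,172,165),.015).round(4))
for P in((60,50),(192,42),(195,272),(50,272)): print("housing top",P,ray(c,*px(P,172,165),.096).round(4))
for P,z in(((665,215),.15),((742,215),.15),((700,200),.154),((700,238),.145)): print("handle",ray(c,*px(P,172,165),z).round(4))
E
```

```text
amber 210 [342.2 179.1] [ 0.5934 -0.354 ] len 0.103 dirdeg -83.33 mid [ 0.5938 -0.357 ]
amber 230 [249.8 186.6] [ 0.5798 -0.0559] len 0.102 dirdeg -90.48 mid [ 0.5798 -0.0589]
amber 210 [336.4 204. ] [ 0.5131 -0.3271] len 0.102 dirdeg -97.3 mid [ 0.5128 -0.3301]
amber 228 [346.2 230.1] [ 0.4282 -0.3491] len 0.104 dirdeg -89.5 mid [ 0.4282 -0.3521]
c L 0.131 dir -83.75 mid from both [ 0.5937 -0.3582] side px [439. 372.] [454. 410.]
b L 0.1291 dir -96.64 mid from both [ 0.5131 -0.3317] side px [404. 366.] [401. 403.]
a L 0.1313 dir -89.21 mid from both [ 0.4287 -0.3535] side px [359. 373.] [361. 412.]
d L 0.1314 dir -90.34 mid from both [ 0.5802 -0.0606] side px [421. 291.] [427. 318.]
trayTL [0.522 0.405 0.026]
TR [0.509 0.205 0.026]
BR [0.336 0.218 0.026]
BL [0.353 0.415 0.026]
shelf edge lower [0.714 0.039 0.3  ]
lens [ 0.621 -0.152  0.   ]
base (242, 72) [0.6364 0.0812 0.015 ]
base (715, 52) [ 0.6316 -0.1366  0.015 ]
base (210, 310) [0.5258 0.1008 0.015 ]
base (735, 283) [ 0.5227 -0.1374  0.015 ]
housing top (60, 50) [0.6292 0.1541 0.096 ]
housing top (192, 42) [0.629  0.0964 0.096 ]
housing top (195, 272) [0.5263 0.0995 0.096 ]
housing top (50, 272) [0.5304 0.1618 0.096 ]
handle [ 0.526  -0.1016  0.15  ]
handle [ 0.5239 -0.1335  0.15  ]
handle [ 0.5305 -0.1164  0.154 ]
handle [ 0.5163 -0.1157  0.145 ]
```

```bash
python3 - <<'E'
from h import *
import pickle
c=pickle.load(open("top0.pkl","rb"));s=pickle.load(open("side0.pkl","rb"));q=800/512
print("panel foot side",ray(s,502/q,378/q,0).round(3),"foot top",ray(c,502/q,226/q,0).round(3))
for z in(.2,.3,.4,.5,.6): print(z,"side",ray(s,510/q,165/q,z).round(3),"top corner",ray(c,513/q,187/q,z).round(3),ray(c,578/q,95/q,z).round(3))
E
python3 -m inch '[0,0,0,-67,45,40,-60,0,-67,45,70,-100,0,-67,45,100,-140,0,-67,45,130,-180,0,-67,45,160,-220,0,-67,45,190,-260,0,-67,45,220,-300,0,-67,45,250,-340,0,-67,45,280,-380,0,-67,45]'
```

```text
panel foot side [ 0.717 -0.312  0.   ] foot top [ 0.719 -0.301  0.   ]
0.2 side [0.884 0.49  0.2  ] top corner [ 0.728 -0.295  0.2  ] [ 0.906 -0.438  0.2  ]
0.3 side [0.809 0.161 0.3  ] top corner [ 0.69  -0.276  0.3  ] [ 0.855 -0.408  0.3  ]
0.4 side [ 0.734 -0.168  0.4  ] top corner [ 0.652 -0.257  0.4  ] [ 0.804 -0.379  0.4  ]
0.5 side [ 0.659 -0.496  0.5  ] top corner [ 0.614 -0.238  0.5  ] [ 0.753 -0.349  0.5  ]
0.6 side [ 0.584 -0.825  0.6  ] top corner [ 0.576 -0.219  0.6  ] [ 0.702 -0.32   0.6  ]
t: 0.93
tool_pos: [0.4609, 0.2463, 0.2184]
orientation: [-2.238, -2.205, 0.0]
force: [0.4, -0.5, 0.3]
opening: 0.0424
gripper_force: 0.0
```

```bash
python3 -m inch '[119,-294,0,0,50,119,-294,0,0,50,119,-294,0,0,50,119,-294,0,0,50,119,-294,0,0,50,119,-294,0,0,50,119,-294,0,0,50,119,-294,0,0,50,119,-294,0,0,50,119,-294,0,0,50]'
```

```text
t: 1.77
tool_pos: [0.5791, -0.0471, 0.2178]
orientation: [-2.232, -2.209, 0.001]
force: [-0.4, 0.4, -0.9]
opening: 0.0465
gripper_force: 0.0
```

```bash
python3 -m inch '[1,-1,-100,0,50,1,-1,-100,0,50,1,-1,-140,0,50,1,-1,-160,0,50,1,-1,-180,0,50,1,-1,-180,0,50,1,-1,-180,0,50]' && python3 -m inch '[0,0,0,0,15,0,0,0,0,15,0,0,0,0,15,0,0,0,0,15,0,0,0,0,15,0,0,0,0,15]' 20
```

```text
t: 2.35
tool_pos: [0.5788, -0.0452, 0.0376]
orientation: [-2.226, -2.213, 0.003]
force: [0.6, -0.4, 0.3]
opening: 0.0465
gripper_force: 0.0
t: 2.85
tool_pos: [0.5804, -0.0468, 0.0405]
orientation: [2.229, 2.213, 0.0]
force: [-6.8, 0.6, 9.4]
opening: 0.0254
gripper_force: 20.0
```

```bash
python3 -m inch '[0,0,30,0,15,0,0,60,0,15,0,0,100,0,15,0,0,140,0,15,0,0,170,0,15,0,0,170,0,15]' 30 && python3 - <<'E'
from h import *
c=read_camera("top");I=c["image"];s=read_camera("side")["image"]
a=cv2.resize(I[140:230,200:300],None,fx=4,fy=4,interpolation=2);b=cv2.resize(s[120:210,230:330],None,fx=4,fy=4,interpolation=2)
cv2.imwrite("pics/lift.png",np.hstack([a,b]))
E
```

```text
t: 3.35
tool_pos: [0.5846, -0.0475, 0.2188]
orientation: [2.221, 2.205, 0.013]
force: [0.9, 1.0, -0.0]
opening: 0.0252
gripper_force: 29.9
```

View pics/lift.png

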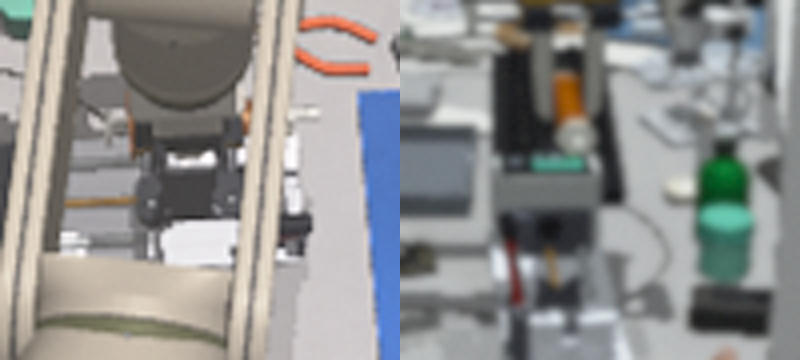

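```bash
python3 -m inch '[-110,372,0,-3,15,-110,372,0,-3,15,-110,372,0,-3,15,-110,372,0,-3,15,-110,372,0,-3,15,-110,372,0,-3,15,-110,372,0,-3,15,-110,372,0,-3,15,-110,372,0,-3,15,-110,372,0,-3,15]' && python3 -m inch '[0,0,0,0,15,0,0,0,0,15,0,0,0,0,15]'
```

```text
t: 4.28
tool_pos: [0.467, 0.3295, 0.2065]
orientation: [-2.281, -2.156, 0.004]
force: [0.7, -0.0, -0.8]
opening: 0.0254
gripper_force: 29.9
t: 4.53
tool_pos: [0.4701, 0.3239, 0.2074]
orientation: [2.287, 2.153, -0.003]
force: [0.7, 0.6, -0.3]
opening: 0.0252
gripper_force: 29.9
```

```bash
python3 -m inch '[0,0,-40,0,15,0,0,-80,0,15,0,0,-120,0,15,0,0,-150,0,15,0,0,-175,0,15,0,0,-185,0,15,0,0,-191,0,15,0,0,-195,0,15,0,0,-196,0,15,0,0,-196,0,15]' && python3 -m inch '[0,0,0,0,50,0,0,0,0,50,0,0,0,0,50,0,0,0,0,50]'
```

```text
t: 5.37
tool_pos: [0.4716, 0.3256, 0.0142]
orientation: [2.287, 2.153, 0.004]
force: [0.2, -0.6, -1.1]
opening: 0.0254
gripper_force: 29.9
t: 5.7
tool_pos: [0.4707, 0.3256, 0.0134]
orientation: [2.286, 2.154, 0.002]
force: [-0.4, 0.2, -0.6]
opening: 0.0455
gripper_force: 0.0
```

```bash
python3 -m inch '[0,0,40,0,50,0,0,80,0,50,0,0,120,0,50,0,-20,160,0,50,0,-50,190,0,50,0,-90,197,0,50,10,-130,197,0,50,20,-170,197,2,50,30,-210,197,4,50,40,-250,197,6,50]' && python3 -m inch '[83,-433,0,4,50,83,-433,0,4,50,83,-433,0,4,50,83,-433,0,4,50,83,-433,0,4,50,83,-433,0,4,50,83,-433,0,4,50,83,-433,0,4,50,83,-433,0,4,50,83,-433,0,4,50]' && python3 -m inch '[0,0,0,0,50,0,0,0,0,50,0,0,0,0,50,0,0,0,0,50]'
```

```text
t: 6.53
tool_pos: [0.5104, 0.0736, 0.2104]
orientation: [2.168, 2.273, 0.002]
force: [1.4, 0.3, -0.1]
opening: 0.0465
gripper_force: 0.0
t: 7.37
tool_pos: [0.5887, -0.3359, 0.2098]
orientation: [2.09, 2.345, 0.0]
force: [0.9, 0.8, 0.3]
opening: 0.0466
gripper_force: 0.0
t: 7.7
tool_pos: [0.5889, -0.3327, 0.21]
orientation: [2.089, 2.346, 0.001]
force: [1.1, -0.3, 0.4]
opening: 0.0464
gripper_force: 0.0
```

```bash
python3 -m inch '[0,0,0,0,50,0,0,0,0,50]'; python3 - <<'E'
from h import *
print(robot.read_state()["q"].round(2))
c=read_camera("top")["image"]
a=cv2.resize(c[195:285,90:180],None,fx=4,fy=4,interpolation=2);b=cv2.resize(c[140:230,300:390],None,fx=4,fy=4,interpolation=2)
cv2.imwrite("pics/t2.png",np.hstack([a,b]))
E
```

```text
t: 7.87
tool_pos: [0.5891, -0.3326, 0.2105]
orientation: [2.088, 2.346, 0.0]
force: [-0.4, 0.8, -0.1]
opening: 0.0468
gripper_force: 0.0
[-0.59  0.34  1.26  0.    1.54 -0.71]
```

View pics/t2.png

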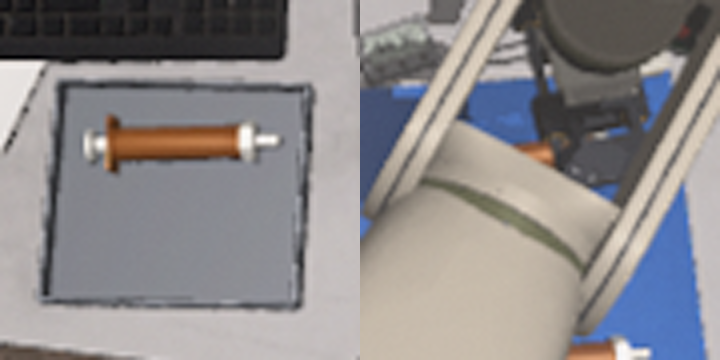

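The picture shows d lying level in the upper part of the tray (crop 185,140), and the gripper above c. Now grasp c.

```bash
python3 -m inch '[5,-25,0,0,50,5,-25,-40,0,50,5,-25,-80,0,50,5,-25,-120,0,50,5,-25,-160,0,50,5,-25,-190,0,50,5,-25,-200,0,50,5,-25,-204,0,50,5,-25,-204,0,50,5,-25,-204,0,50]' && python3 -m inch '[0,0,0,0,15,0,0,0,0,15,0,0,0,0,15,0,0,0,0,15,0,0,0,0,15,0,0,0,0,15]' 20 && python3 -m inch '[0,0,40,0,15,0,0,80,0,15,0,0,120,0,15,0,0,160,0,15,0,0,200,0,15,0,0,200,0,15,0,0,200,0,15]' 30
```

```text
t: 8.75
tool_pos: [0.5954, -0.3598, 0.0086]
orientation: [2.087, 2.343, 0.001]
force: [0.1, -0.3, 0.6]
opening: 0.0465
gripper_force: 0.0
t: 9.25
tool_pos: [0.5944, -0.3593, 0.0069]
orientation: [2.089, 2.344, 0.0]
force: [-1.2, -0.1, 6.2]
opening: 0.0255
gripper_force: 20.0
t: 9.83
tool_pos: [0.5954, -0.3601, 0.2102]
orientation: [2.086, 2.34, 0.001]
force: [0.1, -0.8, -1.7]
opening: 0.025
gripper_force: 30.0
```

```bash
python3 -m inch '[-201,675,0,-10,15,-201,675,0,-10,15,-201,675,0,-10,15,-201,675,0,-10,15,-201,675,0,-10,15,-201,675,0,-10,15,-201,675,0,-10,15,-201,675,0,-10,15,-201,675,0,-10,15,-201,675,0,-10,15]'
```

```text
t: 10.67
tool_pos: [0.4725, 0.0421, 0.2032]
orientation: [-2.285, -2.152, 0.004]
force: [0.1, 0.4, -0.9]
opening: 0.0256
gripper_force: 30.0
```

```bash
python3 -m inch '[-79,273,0,0,15,-79,273,0,0,15,-79,273,0,0,15,-79,273,0,0,15,-79,273,0,0,15,-79,273,0,0,15,-79,273,0,0,15,-79,273,0,0,15,-79,273,0,0,15,-79,273,0,0,15]' && python3 -m inch '[0,0,0,0,15,0,0,0,0,15,0,0,0,0,15]'
```

```text
t: 11.5
tool_pos: [0.3949, 0.3128, 0.2037]
orientation: [-2.286, -2.155, 0.005]
force: [-0.2, 0.1, -0.7]
opening: 0.0253
gripper_force: 30.0
t: 11.75
tool_pos: [0.3962, 0.3124, 0.2055]
orientation: [2.289, 2.152, -0.0]
force: [0.8, 0.7, -0.5]
opening: 0.0253
gripper_force: 30.0
```

```bash
python3 -m inch '[-2,1,-40,0,15,-2,1,-80,0,15,-2,1,-120,0,15,-2,1,-150,0,15,-2,1,-175,0,15,-2,1,-185,0,15,-2,1,-190,0,15,-2,1,-194,0,15,-2,1,-194,0,15,-2,1,-194,0,15]' && python3 -m inch '[0,0,0,0,47,0,0,0,0,47,0,0,0,0,47,0,0,40,0,47,0,0,80,0,47,0,0,120,0,47,0,0,160,0,47,0,-20,200,0,47,0,-50,200,0,47,0,-80,200,0,47]'
```

```text
t: 12.58
tool_pos: [0.3951, 0.3152, 0.0133]
orientation: [2.287, 2.154, 0.004]
force: [-0.1, -0.9, -0.6]
opening: 0.0248
gripper_force: 30.0
t: 13.42
tool_pos: [0.3956, 0.235, 0.2161]
orientation: [2.283, 2.155, 0.011]
force: [0.3, -0.6, -0.1]
opening: 0.0438
gripper_force: 0.0
```

```bash
python3 -m inch '[20,-300,0,4,50,20,-300,0,4,50,20,-300,0,4,50,20,-300,0,4,50,20,-300,0,4,50,20,-300,0,4,50,20,-300,0,4,50,20,-300,0,4,50]' && python3 -m inch '[13,-272,0,0,50,13,-272,0,0,50,13,-272,0,0,50,13,-272,0,0,50,13,-272,0,0,50,13,-272,0,0,50,13,-272,0,0,50,13,-272,0,0,50,13,-272,0,0,50,13,-272,0,0,50]'; python3 - <<'E'
from h import *
c=read_camera("top")["image"]
a=cv2.resize(c[195:285,90:180],None,fx=4,fy=4,interpolation=2);b=cv2.resize(c[170:260,295:385],None,fx=4,fy=4,interpolation=2)
cv2.imwrite("pics/t3.png",np.hstack([a,b]))
E
```

```text
t: 14.08
tool_pos: [0.4137, -0.0707, 0.2123]
orientation: [2.213, 2.226, -0.002]
force: [-0.4, 0.4, 0.3]
opening: 0.0463
gripper_force: 0.0
t: 14.92
tool_pos: [0.427, -0.3365, 0.2116]
orientation: [-2.21, -2.232, -0.001]
force: [-0.5, 0.6, 0.1]
opening: 0.0466
gripper_force: 0.0
```

View pics/t3.png

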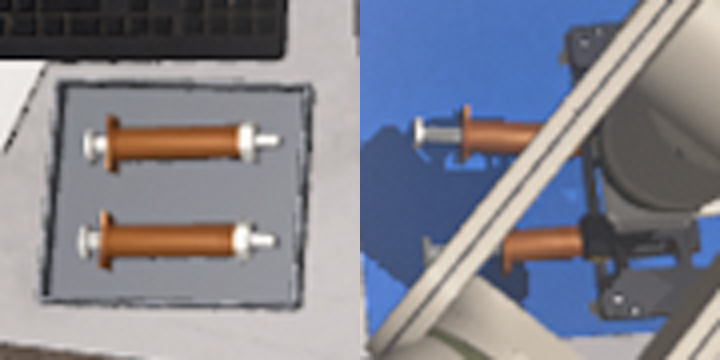

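Both spent syringes lie side by side in the tray (crop 185,140 and 180,240), and b is untouched. Now grasp a.

```bash
python3 -m inch '[1,-2,-40,0,50,1,-2,-80,0,50,1,-2,-120,0,50,1,-2,-160,0,50,1,-2,-190,0,50,1,-2,-200,0,50,1,-2,-205,0,50,1,-2,-205,0,50,1,-2,-205,0,50]' && python3 -m inch '[0,0,0,0,15,0,0,0,0,15,0,0,0,0,15,0,0,0,0,15,0,0,0,0,15,0,0,0,0,15]' 20 && python3 -m inch '[0,0,40,0,15,0,0,80,0,15,0,0,120,0,15,0,0,160,0,15,0,0,200,0,15,0,0,200,0,15,0,0,200,0,15]' 30
```

```text
t: 15.72
tool_pos: [0.4293, -0.3403, 0.009]
orientation: [2.207, 2.231, 0.0]
force: [0.0, -0.7, 0.1]
opening: 0.0464
gripper_force: 0.0
t: 16.22
tool_pos: [0.4285, -0.3402, 0.0078]
orientation: [2.209, 2.231, 0.0]
force: [0.0, 0.1, 6.9]
opening: 0.0256
gripper_force: 20.0
t: 16.8
tool_pos: [0.4292, -0.341, 0.2103]
orientation: [2.206, 2.228, 0.0]
force: [-0.5, -0.9, -1.0]
opening: 0.0255
gripper_force: 30.0
```

```bash
python3 -m inch '[151,300,0,-1.5,15,151,300,0,-1.5,15,151,300,0,-1.5,15,151,300,0,-1.5,15,151,300,0,-1.5,15,151,300,0,-1.5,15,151,300,0,-1.5,15,151,300,0,-1.5,15,151,300,0,-1.5,15,151,300,0,-1.5,15]' && python3 -m inch '[0,0,0,0,15,0,0,0,0,15,0,0,0,0,15]'; python3 - <<'E'
from h import *
c=read_camera("top")["image"];s=read_camera("side")["image"]
a=cv2.resize(c[140:230,200:300],None,fx=4,fy=4,interpolation=2);b=cv2.resize(s[120:210,230:330],None,fx=4,fy=4,interpolation=2)
cv2.imwrite("pics/t4.png",np.hstack([a,b]))
E
```

```text
t: 17.63
tool_pos: [0.5782, -0.0368, 0.204]
orientation: [-2.232, -2.206, 0.003]
force: [0.1, -0.4, -0.8]
opening: 0.0252
gripper_force: 30.0
t: 17.88
tool_pos: [0.5781, -0.0409, 0.206]
orientation: [-2.241, -2.201, 0.001]
force: [-0.2, -0.8, -0.9]
opening: 0.0253
gripper_force: 30.0
```

View pics/t4.png

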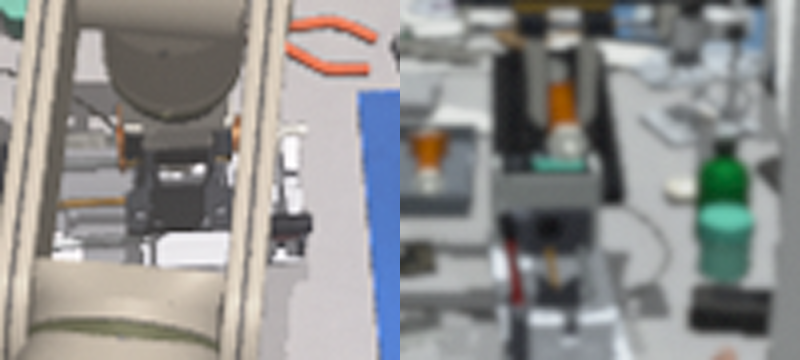

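```bash
python3 -m inch '[2,0,-40,0,15,2,0,-80,0,15,2,0,-110,0,15,2,0,-135,0,15,2,0,-150,0,15,2,0,-156,0,15,2,0,-160,0,15,2,0,-162,0,15,2,0,-162,0,15]' && python3 -m inch '[0,0,-1,0,15,0,0,-2,0,15,0,0,-2,0,15]'
```

```text
t: 18.73
tool_pos: [0.5815, -0.0399, 0.0457]
orientation: [2.239, 2.202, 0.001]
force: [0.5, 0.6, 0.2]
opening: 0.0251
gripper_force: 30.0
t: 18.98
tool_pos: [0.5813, -0.0396, 0.0434]
orientation: [2.239, 2.203, 0.001]
force: [-0.2, -0.2, -1.0]
opening: 0.0253
gripper_force: 30.0
```

```bash
python3 -m inch '[0,0,-1,0,15,0,0,-2,0,15,0,0,-2,0,15,0,0,-2,0,15]' && python3 -m inch '[0,0,-1,0,15,0,0,-2,0,15,0,0,-2,0,15,0,0,-2,0,15]'
```

```text
t: 19.32
tool_pos: [0.5811, -0.0395, 0.0415]
orientation: [2.239, 2.203, 0.001]
force: [-2.3, 1.3, 5.0]
opening: 0.025
gripper_force: 30.0
t: 19.65
tool_pos: [0.5812, -0.0396, 0.0412]
orientation: [2.239, 2.203, 0.0]
force: [-11.0, 1.4, 21.1]
opening: 0.0251
gripper_force: 30.0
```

```bash
python3 -m inch '[-1,0,2,0,15,-1,0,2,0,35,-1,0,2,0,35,-1,0,2,0,35,-1,0,2,0,15,-1,0,2,0,15,-1,0,2,0,15,-1,0,2,0,15]' 8 && python3 -m inch '[0,-1,0,0,15,0,-2,0,0,15,0,-3,0,0,15,0,-4,0,0,15,0,-4,0,0,15]'
```

```text
t: 20.32
tool_pos: [0.5801, -0.0396, 0.0406]
orientation: [2.239, 2.203, 0.001]
force: [3.1, 0.0, -1.0]
opening: 0.0259
gripper_force: 8.0
t: 20.73
tool_pos: [0.5799, -0.0437, 0.0408]
orientation: [2.239, 2.203, 0.0]
force: [1.9, 1.4, 1.0]
opening: 0.0258
gripper_force: 8.0
```

```bash
python3 -m inch '[0,-1,0,0,15,0,-2,0,0,15,0,-2,0,0,15]' ; python3 -m inch '[0,-1,0,0,15,0,-2,0,0,15,0,-2,0,0,15]'; python3 -m inch '[0,-1,0,0,15,0,-2,0,0,15,0,-2,0,0,15]'
```

```text
t: 20.98
tool_pos: [0.5799, -0.0457, 0.0408]
orientation: [2.239, 2.203, 0.0]
force: [3.4, 1.5, 0.6]
opening: 0.0261
gripper_force: 8.0
t: 21.23
tool_pos: [0.5799, -0.0477, 0.0408]
orientation: [2.239, 2.203, 0.0]
force: [2.9, 0.5, 1.9]
opening: 0.0257
gripper_force: 8.0
t: 21.48
tool_pos: [0.5799, -0.0497, 0.0407]
orientation: [2.239, 2.203, 0.0]
force: [2.0, 1.5, 1.4]
opening: 0.0257
gripper_force: 8.0
```

```bash
python3 -m inch '[0,-1,0,0,15,0,-2,0,0,15,0,-2,0,0,15]' ; python3 -m inch '[0,-1,0,0,15,0,-2,0,0,15,0,-2,0,0,15]'
```

```text
t: 21.73
tool_pos: [0.5799, -0.0503, 0.0407]
orientation: [-2.238, -2.203, -0.002]
force: [3.5, 9.4, 2.1]
opening: 0.0257
gripper_force: 8.0
t: 21.98
tool_pos: [0.5799, -0.0515, 0.0406]
orientation: [-2.237, -2.203, -0.004]
force: [3.1, 11.3, 2.1]
opening: 0.0257
gripper_force: 8.0
```

Contact with the stop: the force jumped to about 10 N at TCP y = -0.050. Now release and rise.

```bash
python3 -m inch '[0,1,0,0,15,0,1,0,0,50,0,1,0,0,50,0,1,0,0,50,0,1,0,0,50,0,1,20,0,50,0,1,60,0,50,0,1,100,0,50,0,1,140,0,50,0,1,170,0,50]' && python3 -m inch '[-40,0,10,30,0,-80,-20,10,50,0,-95,-40,10,90,0,-95,-66,10,90,0,-95,-66,10,90,0,-95,-66,10,90,0,-95,-66,10,90,0,-95,-66,10,90,0,-95,-66,10,90,0,-95,-66,10,90,0]' && python3 -m inch '[0,0,0,21,0,0,0,0,21,0,0,0,0,21,0,0,0,0,21,0,0,0,0,21,0]'; python3 - <<'E'
from h import *
print(robot.read_state()["q"].round(2))
c=read_camera("top")["image"];s=read_camera("side")["image"]
a=cv2.resize(c[150:220,200:300],None,fx=4,fy=4,interpolation=2);b=cv2.resize(s[140:210,230:330],None,fx=4,fy=4,interpolation=2)
cv2.imwrite("pics/t5.png",np.hstack([a,b]))
E
```

```text
t: 22.82
tool_pos: [0.5802, -0.053, 0.2143]
orientation: [2.238, 2.201, 0.002]
force: [0.6, -0.0, 0.1]
opening: 0.0468
gripper_force: 0.0
t: 23.65
tool_pos: [0.4844, -0.1188, 0.2204]
orientation: [-0.518, -3.098, 0.0]
force: [-1.5, -0.3, 0.6]
opening: 0.0002
gripper_force: 0.0
t: 24.07
tool_pos: [0.4845, -0.1187, 0.2205]
orientation: [0.04, -3.141, 0.0]
force: [-0.8, 0.5, 0.4]
opening: 0.0008
gripper_force: 0.0
[-0.34 -0.15  1.76 -0.    1.53 -1.94]
```

View pics/t5.png

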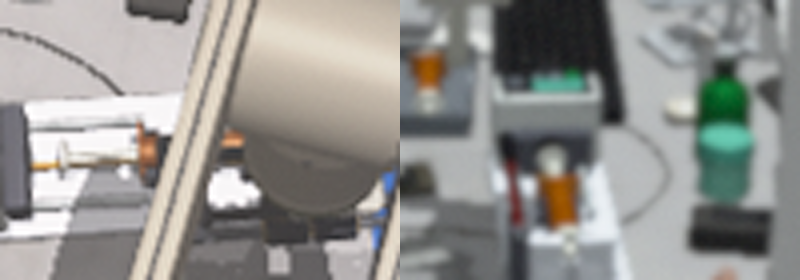

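The syringe is in the cradle with its plunger out and its nozzle in the notch. Now push the lever from the robot side.

```bash
python3 -m inch '[0,1,-40,0,0,0,1,-80,0,0,0,1,-90,0,0,0,1,-90,0,0]' 20 && python3 -m inch '[10,0,0,0,0,20,0,0,0,0,30,0,0,0,0,40,0,0,0,0,50,0,0,0,0,50,0,0,0,0]' && python3 -m inch '[8,0,-2,0,0,16,0,-5,0,0,22,0,-8,0,0,22,0,-8,0,0]'
```

```text
t: 24.5
tool_pos: [0.4817, -0.1165, 0.1269]
orientation: [0.044, -3.134, -0.004]
force: [-0.3, 0.0, 0.4]
opening: 0.0005
gripper_force: 0.0
t: 25.0
tool_pos: [0.5371, -0.118, 0.1335]
orientation: [-0.045, 3.138, -0.002]
force: [1.0, -0.2, 0.9]
opening: 0.0002
gripper_force: 0.0
t: 25.33
tool_pos: [0.5577, -0.1175, 0.1224]
orientation: [-0.047, 3.141, 0.0]
force: [-0.1, -0.5, -1.0]
opening: 0.0006
gripper_force: 0.0
```

```bash
python3 -m inch '[8,0,-2,0,0,16,0,-4,0,0,16,0,-4,0,0,16,0,40,0,0,16,0,40,0,0,30,0,40,0,0,44,0,40,0,0,44,0,40,0,0]' && python3 -m inch '[0,0,-15,0,0,0,0,-30,0,0,0,0,-45,0,0,0,0,-55,0,0,0,0,-65,0,0,0,0,-70,0,0,0,0,-70,0,0]' ; python3 - <<'E'
from h import *
s=read_camera("side");I=s["image"].astype(int)
m=(I[...,2]>90)&(I[...,1]<60)&(I[...,0]<70);v,u=np.nonzero(m[150:215,235:300]);print(len(u),u.min()+235,u.max()+235,v.min()+150,v.max()+150)
for z,x in((.0695,.535),(.0695,.600)):print(proj(s,[x,-.118,z]).round(1))
E
```

```text
t: 26.0
tool_pos: [0.603, -0.1176, 0.1636]
orientation: [-0.047, 3.138, -0.001]
force: [0.8, 0.8, -0.4]
opening: -0.0001
gripper_force: 0.0
t: 26.58
tool_pos: [0.5992, -0.1172, 0.0908]
orientation: [0.047, -3.138, -0.001]
force: [-0.2, -0.3, -0.8]
opening: 0.0004
gripper_force: 0.0
45 262 278 190 196
[259.6 195.8]
[278.3 195.2]
```

```bash
python3 -m inch '[0,0,-5,0,0,0,0,-9,0,0,0,0,-12,0,0,0,0,-12,0,0]'; python3 -m inch '[0,0,-1,0,0,0,0,-2,0,0,0,0,-2,0,0]'; python3 -m inch '[0,0,-1,0,0,0,0,-2,0,0,0,0,-2,0,0]'
```

```text
t: 26.97
tool_pos: [0.6003, -0.1174, 0.0798]
orientation: [0.046, -3.14, -0.0]
force: [0.3, 0.0, -0.4]
opening: 0.0003
gripper_force: 0.1
t: 27.22
tool_pos: [0.6006, -0.1175, 0.0784]
orientation: [0.047, -3.141, -0.0]
force: [0.6, 0.5, 0.6]
opening: 0.0001
gripper_force: 0.3
t: 27.47
tool_pos: [0.6008, -0.1175, 0.0769]
orientation: [-0.047, 3.141, -0.0]
force: [-1.8, 0.7, 4.1]
opening: 0.0006
gripper_force: 2.0
```

```bash
python3 -m inch '[0,0,-1,0,0,0,0,-2,0,0,0,0,-2,0,0]'; python3 -m inch '[0,0,-1,0,0,0,0,-2,0,0,0,0,-2,0,0]'
```

```text
t: 27.72
tool_pos: [0.601, -0.1176, 0.0762]
orientation: [-0.047, 3.141, -0.0]
force: [-6.9, 1.2, 12.1]
opening: 0.0006
gripper_force: 6.8
t: 27.97
tool_pos: [0.6012, -0.1177, 0.0756]
orientation: [-0.047, 3.14, -0.001]
force: [-11.8, 2.9, 22.1]
opening: 0.0001
gripper_force: 12.0
```

Firm stop, so the lever is down. Retreat and look.

```bash
python3 -m inch '[0,0,40,0,0,0,0,80,0,0,0,0,120,0,0,0,0,130,0,0,-40,-30,130,0,0,-80,-60,130,0,0,-120,-90,130,0,0,-160,-120,130,0,0,-200,-150,130,0,0,-200,-180,130,0,0]' && python3 -m inch '[0,-40,0,0,0,0,-80,0,0,0,0,-120,0,0,0,0,-160,0,0,0,0,-160,0,0,0,0,-160,0,0,0]'; python3 - <<'E'
from h import *
c=read_camera("top")["image"];s=read_camera("side")["image"]
a=cv2.resize(c[160:220,170:290],None,fx=5,fy=5,interpolation=2);b=cv2.resize(s[130:280,200:320],None,fx=2,fy=2,interpolation=2)
d=cv2.resize(c[110:300,90:390],None,fx=1.5,fy=1.5,interpolation=2)
o=np.zeros((600,800,3),np.uint8);o[:300,:600]=a;o[300:585,:450]=d;o[300:600,460:700]=b
cv2.imwrite("pics/t6.png",o)
E
```

```text
t: 28.8
tool_pos: [0.4102, -0.2778, 0.2024]
orientation: [0.048, -3.141, -0.001]
force: [0.5, -0.6, 0.2]
opening: 0.0003
gripper_force: 0.0
t: 29.3
tool_pos: [0.4116, -0.4397, 0.201]
orientation: [0.042, -3.14, -0.002]
force: [-0.1, 1.1, -0.7]
opening: 0.0005
gripper_force: 0.0
```

View pics/t6.png

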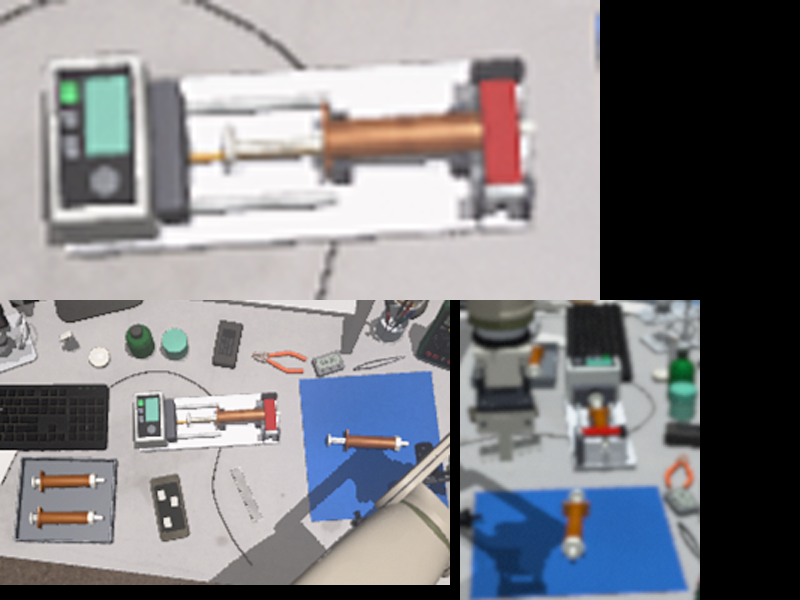

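The lever lies across the collar (505,130), the full syringe is home with its plunger out (thumb plate 228,145), both spent ones are in the tray, and b is on the mat. Handing in.

```bash
python3 -c "
from plant import job
print(job.close_job())"
```

```text
the job is handed in; nothing more can be done
None
```

The job is handed in with no verdict returned; the last picture shows both spent syringes flat in the tray, the full one against the stop with its plunger still out, and the red lever fully down, at about 29 s of the 72 s allowed.

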